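# Dock a sample cassette in the bench tester

## Task

Load the bench tester: wind its hand crank clockwise (seen from above) all the way, about two turns, so that the yellow shutter over the socket is fully raised, then slide the blue sample cassette along the bench, plug nose first, into the socket until it is fully home and square against the tester's front. Keep the cassette flat on the bench, never lifted or tipped, do not disturb the other things on the bench, and let go of everything at the end.

Things in the scene. Friction and masses are not known exactly. Their poses are not given: they have to be found in the camera images.
- cassette: Blue sample cassette, loose, 0.25-0.5 kg: square body 90 x 90 mm, 25 mm high; black plug nose 36 mm wide, 16 mm high (2 to 18 mm up), standing 32 mm out of the middle of its +y face, tip corners bevelled 6 mm. Origin on the bench under the middle of the square body; +y along the nose, z up. The sides and the plain rear face are 45 mm from the origin. Slides with 1-4 N.
- cassette_plug_tip (a point): Middle of the end face of the cassette's plug nose, 77 mm ahead (+y) of the cassette's origin, 10 mm above the bench; same axes.
- dock: White bench tester, fixed; its place varies. Origin on the bench at the middle of the socket mouth; +y points into the socket, z up. Front face in the plane y = 0, 190 mm wide, 75 mm high to the stainless deck; tower 130 mm high from y = 170 to 260 mm. Fully home, the cassette's square body touches the front face, its plug tip is 32 mm inside and its rear is 90 mm in front of the face.
- socket_mouth (a point): Middle of the socket mouth, 10 mm above the bench, same axes as the tester. The hole is 38.5 mm wide, 24 mm high from the bench up (the bench is its floor), 50 mm deep, its sides flared at 45 degrees to 54.5 mm wide at the mouth. The shutter blocks it until wound up.
- crank_axis (a point): A point on the crank's upright axis, on top of the tester (x = 0, y = 85 mm in the tester's frame, 125 mm above the bench). Same axes as the tester.
- crank_knob (a point): Middle of the crank's red knob, 126 mm above the bench: an upright cylinder 22 mm in diameter and 42 mm tall (105 to 147 mm above the bench) that spins freely on its pin, 45 mm from the crank's axis; the steel crank arm lies just under it (top at 103 mm). It can be gripped from above and led round in a circle without turning the gripper.
- crank (a joint): Angle of the crank, rad: 0 with the shutter down and the knob on the tester's +x side of the axis; grows as the crank turns clockwise seen from above; stop at 14.0 with the shutter fully up. It stays where it is left. Starts between 0 and 2.5.
- shutter_edge (a point): Middle of the lower edge of the yellow shutter plate (72 mm wide, 29 mm tall, 4 mm thick, from 2 to 6 mm in front of the front face). 1 mm above the bench when down; rises 2.5 mm for each radian of crank, to 36 mm when fully up, which leaves room for the 25 mm high cassette.
- weight_a: Steel disc weight with a small knob, 44 mm in diameter, 38 mm high, 0.26 kg, standing beside the cassette's way into the socket; not to be disturbed. Origin under its middle.
- weight_b: Steel disc weight, 36 mm in diameter, 42 mm high, 0.2 kg, standing on the other side of the cassette's way; not to be disturbed. Origin under its middle.
- weight_c: Steel disc weight, 48 mm in diameter, 34 mm high; bystander. Origin under its middle.
- flask: Amber glass jar with white cap, 52 mm in diameter, 110 mm high; bystander. Origin under its middle.
- spare: Orange cassette of the same shape and size as the blue one; bystander, not to be used. Origin under the middle of its square body.
- cup: White cup, 64 mm across the rim, 70 mm high; bystander. Origin under its middle.
- weight_d: Steel disc weight, 36 mm in diameter, 36 mm high; bystander. Origin under its middle.
Not all that is in view belongs to the job. There is more than one size of the cassette; the one meant has the size given above.

How it is judged:
By the outcome, as a careful person would: the job done as asked, in the order asked, and still so for the second after the job is handed in, with the robot touching nothing.
It also fails if it takes over 72 s, if anything falls off the work surface, if the arm or the gripper's body presses on something with over 40 N, if the wrist force passes 120 N, or if a joint passes its speed limit or range.

## Robot

A 6-joint arm with a two-finger parallel gripper is mounted at the origin on the work surface. World frame = base frame: x ahead of the robot, y to its left, z up, the work surface at z = 0. Lengths are in m, angles in degrees, forces in N, time in s.
With the tool pointing down it reaches from about 0.35 to 0.975 m from the base axis. Payload 4.9 kg.
Tool frame: the origin (TCP) lies on the centre line of the jaws, within the pads' length; the fingertips stand 22 mm ahead of it and the grasp point (between the pads) lies 3 mm ahead of it; z points along the fingers, y is the line along which they close (so a half turn about z gives the same grasp; the last joint's range is limited). The gripper opens to 85 mm and grips with 20 to 120 N. Pads are 22 mm wide; open, the fingers measure 114 mm over their backs; the gripper's body (76 mm by 85 mm) begins 54 mm behind the grasp point. The pads swing forward as they close: fully open they stand 13 mm farther back than shut.
Start: joints at [-74.313, 3.019, 92.412, -0, 84.569, -6.818], TCP at [0.239, -0.577, 0.217] pointing down, gripper open.
Joint ranges: [-172.51, 172.51], [-57.92, 126.97], [3.15, 148.05], [-58.71, 238.71], [5.1, 150.11], [-179.66, 179.66]. Speed limits (degrees/s): [147.25, 147.25, 180, 180, 180, 180].

## Interface

Orientations are given as a 3x3 rotation matrix whose columns are the frame's x, y, z axes.
In Python, from cell import manip, vision, ticket gives the robot as it stands. The module is installed in compiled form; this text tells all that it offers.
- The arm moves only by the shell command python3 -m crank 'ROWS' [FORCE]. ROWS is JSON, a list of rows, each an object of numbers: "x", "y", "z": the shift along the tool's x, y, z in cm; "wx", "wy", "wz": the turn, a rotation vector about the tool's x, y, z in rad; "grip": the opening, from -1 (shut) to 1 (fully open). In form: [{"x": .., "y": .., "z": .., "wx": .., "wy": .., "wz": .., "grip": ..}, ...]. A call has 1 to 10 rows; each row shifts and turns the commanded pose from where the row before left it, along the tool's axes as they then stand; what a row does not reach is not made up. A row lasts 1/12 s, in which the tool goes at most 41.7 mm and 7.16 degrees, less where a joint would pass 70% of its speed; a pose out of reach is approached as far as the arm can. A call with a gripper value outside its range is refused whole. The fingers move at their own pace and stop on an object; FORCE is the grip in N (left out, the last holds). Time passes only in rows, so rows that do not move let the fingers close. It gives the time, the measured TCP pose, the force, the opening and the grip force at its end, in the units of the state.
- manip.observe(): the state, without advancing time (a new reading comes with each control period).
- vision.read_camera(name): name is "scene" or "top" or "wrist"; returns a dict with "img" (420x560x3 uint8, red, green, blue), "fx", "fy", "cx", "cy" (pixels), "k1" (the pictures are not rectified: a ray, as slopes to the right and down, at radius r is drawn at 1 + k1 r^2 times it, then the intrinsics apply), "R" (3x3) and "t" (3): a world point X has camera coordinates R X + t. Camera axes: x right, y down, z forward; pixel columns grow to the right and rows downward; lengths in m; the calibration is good to about 2 mm. A picture is of the moment at which its call begins. There is no depth.
- ticket.finish_job(): hands the job in; it is judged then, once.
The state is a dict: "t": time; "qpos": joint angles; "qd": joint speeds; "tau": joint torques, N m; "eef_pos": TCP position; "eef_rot": TCP orientation; "force": force on the tool from outside, world axes, zero at the start; "torque": the same for the moment, N m; "width": opening from 0.0 (shut) to 1.0 (fully open); "finger_force": force on a finger pad.
Only numpy, scipy, OpenCV 4.12 (cv2) and the standard library are available. Lean on these libraries where they do the work, as an engineer would, in place of code of your own. Each camera call takes 0.05 s, during which the arm holds its last target. There are 200 camera calls.

## Working session

There is one attempt and no reset: what is moved stays moved. The work goes in short steps, Python scripts to look and compute and a shell command to move; the robot and the scene stay as the last step left them, time stands still between calls to the robot, and variables do not carry over. Pictures are saved under pics/ and viewed, at most 10 in all, crops included, and the job is handed in when it is done.

```bash
mkdir -p pics; cat > h.py <<'E'
import numpy as np, cv2
from cell import manip, vision, ticket
def cam(n):
    return vision.read_camera(n)
def ray(c,u,v):
    x=(u-c["cx"])/c["fx"]; y=(v-c["cy"])/c["fy"]
    K=np.array([[c["fx"],0,c["cx"]],[0,c["fy"],c["cy"]],[0,0,1.]])
    p=cv2.undistortPoints(np.array([[[u,v]]],float),K,np.array([c["k1"],0,0,0,0.]))[0,0]
    R=np.array(c["R"]);t=np.array(c["t"])
    return -R.T@t, R.T@np.array([p[0],p[1],1.])
def onz(c,u,v,z):
    o,d=ray(c,u,v); return (o+d*(z-o[2])/d[2])
def save(c,name,box=None,s=1):
    im=c["img"]
    if box: im=im[box[1]:box[3],box[0]:box[2]]
    im=cv2.resize(im,None,fx=s,fy=s,interpolation=cv2.INTER_CUBIC)
    cv2.imwrite("pics/"+name+".png",im[:,:,::-1])
E
python3 - <<'E'
from h import *
import pickle
T=cam("top");S=cam("scene")
pickle.dump((T,S),open("c0.pkl","wb"))
save(T,"top0",s=1.4);save(S,"scene0",s=1.4)
s=manip.observe()
for k in s: print(k,np.round(s[k],3).tolist())
for c in(T,S): print(np.round(-np.array(c["R"]).T@c["t"],3),c["fx"],c["k1"])
E
```

```text
t 0.1
qpos [-74.314, 3.055, 92.483, -0.001, 84.569, -6.818]
qd [0.04, -0.082, -0.239, 0.05, -0.027, -0.068]
tau [-0.0, -39.49, -37.137, -0.0, 0.004, 0.0]
eef_pos [0.239, -0.577, 0.216]
eef_rot [[0.924, 0.383, -0.001], [0.383, -0.924, 0.002], [0.0, -0.002, -1.0]]
force [-0.234, -0.105, 0.214]
torque [-0.046, -0.018, 0.041]
finger_force 0.0
width 1.001
[ 0.412 -0.055  1.08 ] 423.50339417282925 -0.09131661752016104
[ 1.269 -0.107  0.904] 502.8269564776122 -0.11806032375922507
```

View pics/top0.png

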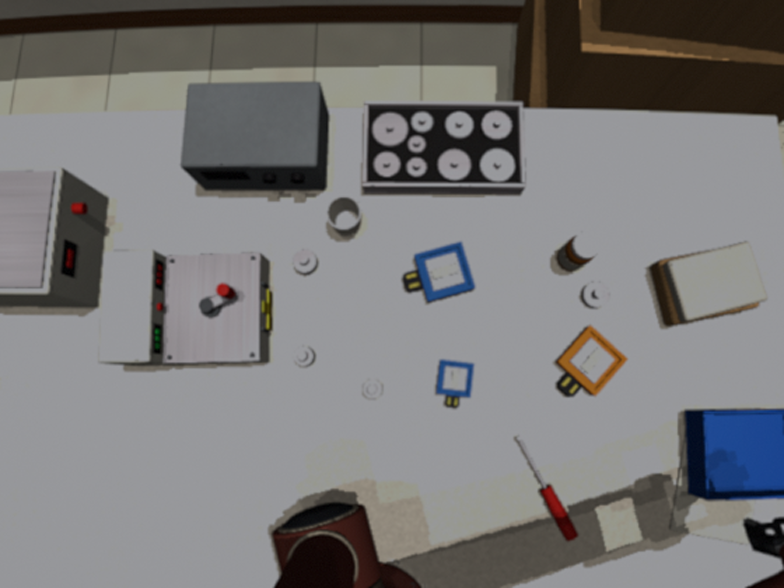

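View pics/scene0.png

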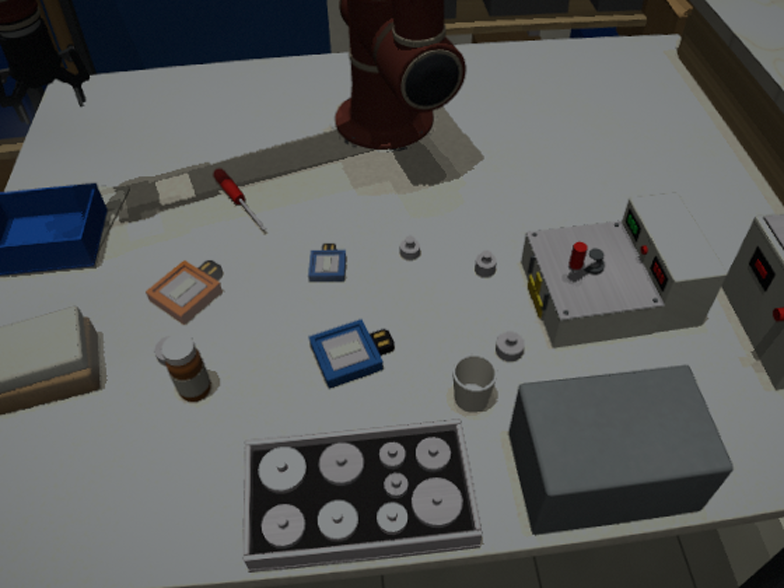

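The top picture (shown at 1.4x) has two blue cassettes: a large one at (445,272) and a small one at (455,380). The orange spare is at (592,360). The dock is at (185,307), with the red knob at (224,291) and the shutter at (267,309). The weights beside the way are at (305,262) and (303,356). I'll measure both blue cassettes to see which is 90 mm.

```bash
cat > m.py <<'E'
from h import *
def blobs(c,lo,hi,z,amin=60,box=None):
    hsv=cv2.cvtColor(c["img"],cv2.COLOR_RGB2HSV)
    m=cv2.inRange(hsv,lo,hi)
    m=cv2.morphologyEx(m,cv2.MORPH_CLOSE,np.ones((3,3)))
    out=[]
    for k in cv2.findContours(m,cv2.RETR_EXTERNAL,cv2.CHAIN_APPROX_NONE)[0]:
        if cv2.contourArea(k)<amin: continue
        w=np.array([onz(c,*p[0],z)[:2] for p in k],np.float32)
        r=cv2.minAreaRect(w*1000); M=cv2.moments(k)
        out.append((M["m10"]/M["m00"],M["m01"]/M["m00"],r,cv2.contourArea(k)))
    return out
E
python3 - <<'E'
from m import *
import pickle
T,S=pickle.load(open("c0.pkl","rb"))
for n,c in(("T",T),("S",S)):
  for nm,lo,hi,z in(("blue",(100,120,60),(125,255,255),.025),("red",(0,150,90),(5,255,255),.147),("yel",(22,120,80),(35,255,255),.02)):
    for b in blobs(c,lo,hi,z,15): print(n,nm,np.round(b[:2],1),np.round(b[2][0],1),np.round(b[2][1],1),round(b[2][2],1),b[3])
save(T,"crop1",(60,160,360,300),2.66)
# cassette crop
E
```

```text
T blue [531.2 321.7] [ 296.3 -660.5] [153.7 155. ] 89.3 3232.5
T blue [324.4 270.3] [ 428.8 -141. ] [58.1 59.5] 83.7 511.5
T blue [316.8 193.9] [ 621.3 -122. ] [88.6 89.4] 16.4 1128.0
T red [395.4 358.6] [ 239.4 -283.2] [48.1 15.9] 31.1 133.5
T red [159.  206.6] [565.  241.9] [16.1 18.6] 0.5 45.0
T red [ 54.6 147.9] [704.2 507.3] [19.2 14.9] 89.5 39.5
T yel [409.4 277.3] [ 412.9 -353.3] [ 6.9 17.9] 43.9 15.0
T yel [404.1 271.9] [ 426.4 -339.8] [ 7.  17.9] 44.0 18.0
T yel [190.9 229.2] [528.8 196.1] [25.6  5.1] 2.6 18.0
T yel [189.8 213.6] [566.7 201.4] [11.3 42. ] 71.9 26.5
T yel [295.3 203.4] [596.8 -68.5] [ 7.7 17.8] 0.5 15.5
S blue [246.  249.7] [ 624.4 -123.2] [88.2 90.4] 16.5 1315.5
S blue [233.5 187.6] [ 438.5 -140.9] [58.3 55.8] 83.1 394.0
S blue [ 32.5 162.9] [ 254.8 -665.1] [156.1 139.5] 90.0 1082.0
S blue [ 13.6 136.5] [ 168.6 -710.4] [149.    7.5] 89.6 15.5
S red [414.1 175.9] [566.6 243.8] [17.6 17.7] 83.3 39.0
S red [165.2 134.5] [ 366.2 -286.2] [48. 15.] 29.8 67.0
```

View pics/crop1.png

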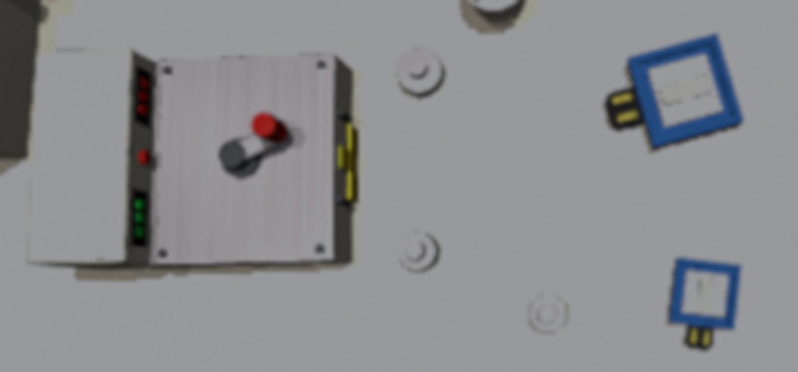

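The crop confirms it: the large blue cassette (crop (685,90)) is the one meant, measuring 88.6 x 89.4 mm. The small one at (703,293) is only about 58 mm. The nose points left at (625,108), the knob is at (265,126) on the arm from the hub at (238,157), and the weights are at (418,72) and (418,250). Next I'll measure the dock.

```bash
python3 - <<'E'
from m import *
import pickle
T,S=pickle.load(open("c0.pkl","rb"))
g=cv2.GaussianBlur(cv2.cvtColor(T["img"],cv2.COLOR_RGB2GRAY),(3,3),0).astype(float)
# front edge of deck: bright->dark
P=[]
for v in range(186,256):
    row=g[v,178:192]; d=np.diff(row); i=d.argmin()
    if 0<i<len(d)-1:
        den=d[i-1]-2*d[i]+d[i+1]; off=0.5*(d[i-1]-d[i+1])/den if den else 0
        P.append(onz(T,178+i+.5+off,v,.075)[:2])
P=np.array(P)
l=cv2.fitLine((P*1000).astype(np.float32),cv2.DIST_HUBER,0,.1,.01).ravel(); print("front dir",l, np.degrees(np.arctan2(l[1],l[0])),"span",P.min(0),P.max(0))
F=lambda p:np.array([60,160])+np.array(p)/2.66
for n,p,z in(("s1",(168,70),.075),("s2",(321,64),.075),("s3",(320,249),.075),("s4",(163,254),.075),("fl",(336,57),.075),("fr",(334,262),.075),("hub",(232,153),.12),("knobtop",(264,122),.147),("wA",(417,70),.036),("wB",(418,250),.036),("wAbase",(420,72),.02),("wBbase",(419,251),.02),("nose tip",(608,110),.018)):
    print(n,np.round(onz(T,*F(p),z)[:2]*1000,1))
# triangulate knob top
save(S,"crop2",(340,140,540,260),4)
E
```

```text
front dir [9.9907601e-01 4.2977691e-02 5.3897406e+02 1.9881970e+02] 2.463199 span [0.46001997 0.19500647] [0.6283014  0.20206106]
s1 [626.7 358.8]
s2 [633.1 213.9]
s3 [463.2 206.4]
s4 [456.1 351.5]
fl [639.8 200.2]
fr [451.7 193.2]
hub [543.2 277. ]
knobtop [566.5 241.4]
wA [636.4 131.3]
wB [465.6 124.3]
wAbase [637.9 131.2]
wBbase [465.5 126. ]
nose tip [602.5 -50.8]
```

View pics/crop2.png

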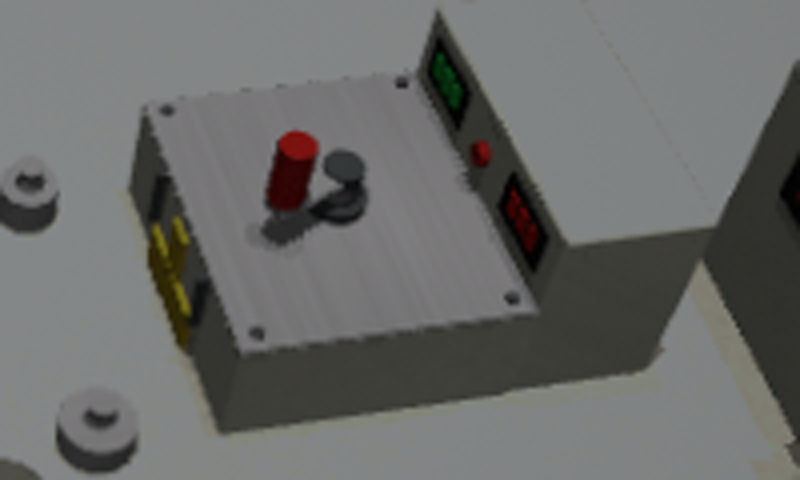

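Scene crop: deck screws at (167,110), (402,82), (512,298) and (257,332), knob top at (297,142), hub top at (344,167), and the two weights at (30,180) and (98,418). I'll cross-check the positions from this view.

```bash
python3 - <<'E'
from m import *
import pickle
T,S=pickle.load(open("c0.pkl","rb"))
F=lambda p:np.array([340,140])+np.array(p)/4-.4
G=lambda p:np.array([60,160])+np.array(p)/2.66-.3
for n,p,z in(("s3",(167,110),.075),("s4",(402,82),.075),("s1",(512,298),.075),("s2",(257,332),.075),("knobtop",(298,143),.147),("knobbot",(287,196),.105),("wAtop",(98,408),.038),("wBtop",(30,178),.04)):
    print(n,np.round(onz(S,*F(p),z)[:2]*1000,1))
def tri(a,b):
    o1,d1=ray(T,*G(a));o2,d2=ray(S,*F(b))
    A=np.c_[d1,-d2]; s=np.linalg.lstsq(A,o2-o1,rcond=None)[0]
    p,q=o1+s[0]*d1,o2+s[1]*d2
    return np.round((p+q)/2*1000,1),np.round(np.linalg.norm(p-q)*1000,1)
print("hub",tri((232,152),(344,165)),"knob",tri((264,123),(298,143)))
print("wA",tri((417,70),(101,412)),"wB",tri((418,250),(30,178)))
# weight tops by Hough in top
g=cv2.resize(T["img"][160:300,60:360],None,fx=4,fy=4,interpolation=cv2.INTER_CUBIC)
c=cv2.HoughCircles(cv2.cvtColor(g,cv2.COLOR_RGB2GRAY),cv2.HOUGH_GRADIENT,1,60,param1=80,param2=18,minRadius=22,maxRadius=42)
for u,v,r in c[0]: print(np.round([u/2.66*2.66/4+60,v/4+160,r/4],1),np.round(onz(T,u/4+59.6,v/4+159.6,.03)[:2]*1000,1))
E
```

```text
s3 [462.4 208.3]
s4 [455.5 355.1]
s1 [626.1 361.8]
s2 [631.9 215.8]
knobtop [564.8 244.3]
knobbot [564.2 246.2]
wAtop [644.2 130.7]
wBtop [474.6 127. ]
hub (array([546.8, 283.1, 106.5]), np.float64(1.2)) knob (array([566.2, 242.6, 148.4]), np.float64(1.9))
wA (array([639.2, 134.2,  27. ]), np.float64(1.0)) wB (array([466.8, 127.6,  31.4]), np.float64(3.4))
[150.4 218.4   8. ] [554.5 300.9]
[326.9 269.4  10.4] [ 432.4 -145.7]
[218.4 187.6   9. ] [635.3 129.2]
[216.6 254.1   6.8] [466.5 127.6]
[295.9 200.9   8.6] [602.8 -68.2]
[163.1 207.4   8. ] [583.1 269.3]
```

```bash
python3 -m crank '[{"wz":-0.122,"grip":0},{"wz":-0.122},{"wz":-0.122},{"wz":-0.122},{"wz":-0.122},{"wz":-0.122},{"wz":-0.122},{"wz":-0.122},{"wz":-0.122},{"wz":-0.122}]' 40; python3 -m crank '[{"x":3.3,"y":1.5},{"x":3.3,"y":1.5},{"x":3.3,"y":1.5},{"x":3.3,"y":1.5},{"x":3.3,"y":1.5},{"x":3.3,"y":1.5},{"x":3.3,"y":1.5},{"x":3.3,"y":1.5},{"x":3.3,"y":1.5},{"x":3.3,"y":1.5}]'
```

```text
invalid input
invalid input
```

```bash
python3 -m crank '[{"x":0,"y":0,"z":0,"wx":0,"wy":0,"wz":-0.122,"grip":0},{"x":0,"y":0,"z":0,"wx":0,"wy":0,"wz":-0.122,"grip":0},{"x":0,"y":0,"z":0,"wx":0,"wy":0,"wz":-0.122,"grip":0},{"x":0,"y":0,"z":0,"wx":0,"wy":0,"wz":-0.122,"grip":0},{"x":0,"y":0,"z":0,"wx":0,"wy":0,"wz":-0.122,"grip":0}]' 40
```

```text
t: 0.52
eef_pos: [0.2391, -0.577, 0.2166]
eef_rot: [[0.533, 0.846, -0.0], [0.846, -0.533, 0.001], [0.001, -0.001, -1.0]]
force: [0.6, 0.4, -0.0]
width: 0.499
finger_force: 0.0
```

```bash
python3 -m crank '[{"x":0,"y":0,"z":0,"wx":0,"wy":0,"wz":-0.122,"grip":0},{"x":0,"y":0,"z":0,"wx":0,"wy":0,"wz":-0.122,"grip":0},{"x":0,"y":0,"z":0,"wx":0,"wy":0,"wz":-0.122,"grip":0},{"x":0,"y":0,"z":0,"wx":0,"wy":0,"wz":-0.122,"grip":0},{"x":0,"y":0,"z":0,"wx":0,"wy":0,"wz":-0.122,"grip":0}]'
python3 -m crank '[{"x":3.3,"y":1.5,"z":0,"wx":0,"wy":0,"wz":0,"grip":0},{"x":3.3,"y":1.5,"z":0,"wx":0,"wy":0,"wz":0,"grip":0},{"x":3.3,"y":1.5,"z":0,"wx":0,"wy":0,"wz":0,"grip":0},{"x":3.3,"y":1.5,"z":0,"wx":0,"wy":0,"wz":0,"grip":0},{"x":3.3,"y":1.5,"z":0,"wx":0,"wy":0,"wz":0,"grip":0},{"x":3.3,"y":1.5,"z":0,"wx":0,"wy":0,"wz":0,"grip":0},{"x":3.3,"y":1.5,"z":0,"wx":0,"wy":0,"wz":0,"grip":0},{"x":3.3,"y":1.5,"z":0,"wx":0,"wy":0,"wz":0,"grip":0},{"x":3.3,"y":1.5,"z":0,"wx":0,"wy":0,"wz":0,"grip":0},{"x":3.3,"y":1.5,"z":0,"wx":0,"wy":0,"wz":0,"grip":0}]'
python3 -m crank '[{"x":3.3,"y":1.5,"z":0,"wx":0,"wy":0,"wz":0,"grip":0},{"x":3.3,"y":1.5,"z":0,"wx":0,"wy":0,"wz":0,"grip":0},{"x":3.3,"y":1.5,"z":0,"wx":0,"wy":0,"wz":0,"grip":0},{"x":3.3,"y":1.5,"z":0,"wx":0,"wy":0,"wz":0,"grip":0},{"x":3.3,"y":1.5,"z":0,"wx":0,"wy":0,"wz":0,"grip":0},{"x":3.3,"y":1.5,"z":0,"wx":0,"wy":0,"wz":0,"grip":0},{"x":3.3,"y":1.5,"z":0,"wx":0,"wy":0,"wz":0,"grip":0},{"x":3.3,"y":1.5,"z":0,"wx":0,"wy":0,"wz":0,"grip":0},{"x":3.3,"y":1.5,"z":0,"wx":0,"wy":0,"wz":0,"grip":0},{"x":3.3,"y":1.5,"z":0,"wx":0,"wy":0,"wz":0,"grip":0}]'
```

```text
t: 0.93
eef_pos: [0.2391, -0.577, 0.2165]
eef_rot: [[-0.048, 0.999, -0.0], [0.999, 0.048, 0.001], [0.001, -0.0, -1.0]]
force: [0.1, -0.0, -1.0]
width: 0.5
finger_force: 0.0
t: 1.77
eef_pos: [0.3753, -0.2395, 0.2168]
eef_rot: [[-0.041, 0.999, -0.0], [0.999, 0.041, 0.0], [0.0, -0.0, -1.0]]
force: [0.2, -0.5, 0.1]
width: 0.502
finger_force: 0.0
t: 2.6
eef_pos: [0.5113, 0.0966, 0.2168]
eef_rot: [[-0.042, 0.999, -0.001], [0.999, 0.042, -0.0], [-0.0, -0.001, -1.0]]
force: [0.5, -0.1, 0.5]
width: 0.499
finger_force: 0.0
```

```bash
python3 -m crank '[{"x":2.9,"y":1.2,"z":0,"wx":0,"wy":0,"wz":0,"grip":0},{"x":2.9,"y":1.2,"z":0,"wx":0,"wy":0,"wz":0,"grip":0},{"x":2.9,"y":1.2,"z":0,"wx":0,"wy":0,"wz":0,"grip":0},{"x":2.9,"y":1.2,"z":0,"wx":0,"wy":0,"wz":0,"grip":0},{"x":2.9,"y":1.2,"z":0,"wx":0,"wy":0,"wz":0,"grip":0},{"x":0,"y":0,"z":0,"wx":0,"wy":0,"wz":0,"grip":0},{"x":0,"y":0,"z":1.5,"wx":0,"wy":0,"wz":0,"grip":0},{"x":0,"y":0,"z":1.5,"wx":0,"wy":0,"wz":0,"grip":0}]'
python3 - <<'E'
from h import *
save(cam("wrist"),"w1",s=1.2)
E
```

```text
t: 3.27
eef_pos: [0.5654, 0.242, 0.1868]
eef_rot: [[-0.042, 0.999, 0.001], [0.999, 0.042, -0.0], [-0.0, 0.001, -1.0]]
force: [-0.4, -0.1, -0.6]
width: 0.495
finger_force: 0.0
```

View pics/w1.png

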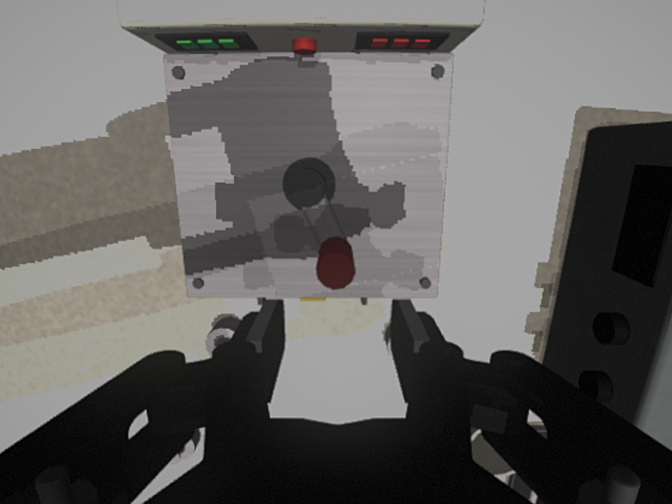

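The wrist view shows the knob top at (336,272), midway between the fingertips at (275,305) and (400,305). I'll descend and grip it.

```bash
python3 -m crank '[{"x":0.2,"y":0,"z":1.4,"wx":0,"wy":0,"wz":0,"grip":0},{"x":0,"y":0,"z":1.4,"wx":0,"wy":0,"wz":0,"grip":0},{"x":0,"y":0,"z":1.4,"wx":0,"wy":0,"wz":0,"grip":0},{"x":0,"y":0,"z":1.4,"wx":0,"wy":0,"wz":0,"grip":0},{"x":0,"y":0,"z":0,"wx":0,"wy":0,"wz":0,"grip":0}]'
python3 -m crank '[{"x":0,"y":0,"z":0,"wx":0,"wy":0,"wz":0,"grip":-1},{"x":0,"y":0,"z":0,"wx":0,"wy":0,"wz":0,"grip":-1},{"x":0,"y":0,"z":0,"wx":0,"wy":0,"wz":0,"grip":-1},{"x":0,"y":0,"z":0,"wx":0,"wy":0,"wz":0,"grip":-1},{"x":0,"y":0,"z":0,"wx":0,"wy":0,"wz":0,"grip":-1},{"x":0,"y":0,"z":0,"wx":0,"wy":0,"wz":0,"grip":-1}]' 40
```

```text
t: 3.73
eef_pos: [0.5626, 0.243, 0.1266]
eef_rot: [[-0.042, 0.999, -0.007], [0.999, 0.041, -0.002], [-0.002, -0.007, -1.0]]
force: [-1.1, -0.2, -1.1]
width: 0.501
finger_force: 0.0
t: 4.23
eef_pos: [0.5661, 0.2443, 0.1329]
eef_rot: [[-0.042, 0.999, 0.003], [0.999, 0.042, 0.001], [0.001, 0.003, -1.0]]
force: [0.2, 0.1, 3.5]
width: -0.001
finger_force: 2.0
```

```bash
python3 - <<'E'
import numpy as np
# chord rows (tool x=dock y, tool y=dock x), knob at R(cos a, -sin a) dock
a0=65;st=18
for k in range(41):
    a=np.radians(a0+st*k);b=np.radians(a0+st*(k+1))
    if k<20: print(k,"x %.2f y %.2f"%(4.5*(-np.sin(b)+np.sin(a)),4.5*(np.cos(b)-np.cos(a))))
E
```

```text
0 x -0.39 y -1.35
1 x 0.05 y -1.41
2 x 0.48 y -1.32
3 x 0.87 y -1.11
4 x 1.17 y -0.79
5 x 1.35 y -0.39
6 x 1.41 y 0.05
7 x 1.32 y 0.48
8 x 1.11 y 0.87
9 x 0.79 y 1.17
10 x 0.39 y 1.35
11 x -0.05 y 1.41
12 x -0.48 y 1.32
13 x -0.87 y 1.11
14 x -1.17 y 0.79
15 x -1.35 y 0.39
16 x -1.41 y -0.05
17 x -1.32 y -0.48
18 x -1.11 y -0.87
19 x -0.79 y -1.17
```

```bash
python3 - <<'E'
from h import *
import cv2
T=cam("top");S=cam("scene");W=cam("wrist")
a=cv2.resize(S["img"][120:250,360:520],(480,390));b=cv2.resize(T["img"][150:280,90:250],(480,390)); c=cv2.resize(W["img"],(320,240))
im=np.zeros((600,800,3),np.uint8); im[:300,:400]=cv2.resize(a,(400,300));im[:300,400:]=cv2.resize(b,(400,300));im[300:,:400]=cv2.resize(W["img"],(400,300))
cv2.imwrite("pics/miss.png",im[:,:,::-1]); s=manip.observe(); print(s["eef_pos"],s["force"],s["width"])
E
```

```text
[0.56610423 0.24425384 0.13288029] [0.60120068 0.18489114 5.96320963] 0.0010939142791472171
```

View pics/miss.png

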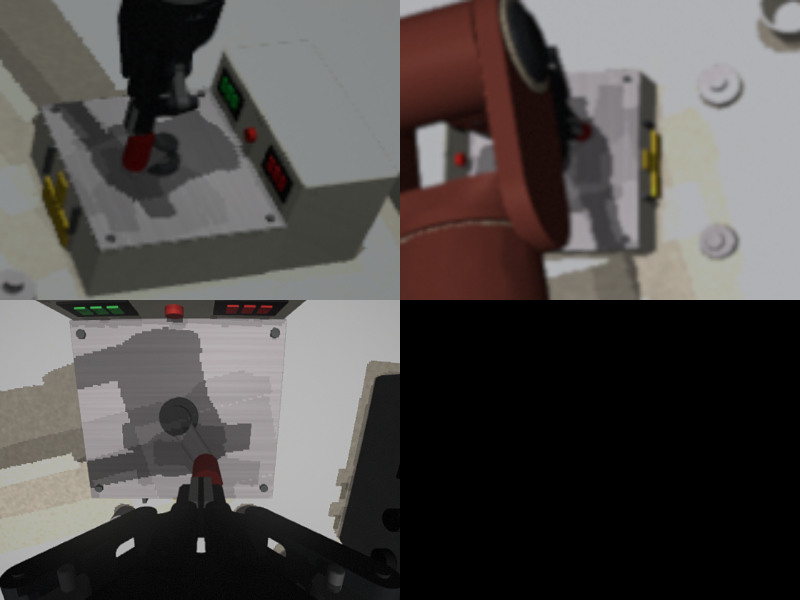

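The wrist panel shows the fingers fully shut at (200,490), just on the near (-y) side of the knob at (207,468), so the grip missed. I'll work out by how much.

```bash
python3 - <<'E'
from m import *
W=cam("wrist");T=cam("top")
print("wcam",-np.array(W["R"]).T@W["t"])
for n,c in(("W",W),("T",T)):
  for b in blobs(c,(0,130,40),(6,255,255),.147,15): print(n,np.round(b[:2],1),np.round(b[2][0],1),np.round(b[2][1],1),b[3])
hsv=cv2.cvtColor(W["img"],cv2.COLOR_RGB2HSV); m=cv2.inRange(hsv,(0,130,40),(6,255,255)); m[:150]=0
ys,xs=np.nonzero(m); print(xs.min(),xs.max(),ys.min(),ys.max())
for v in(ys.min(),ys.min()+8,ys.max()): print(v,[np.round(onz(W,xs.mean(),v,z)*1000,0) for z in(.105,.147)])
s=manip.observe();R=np.array(s["eef_rot"]);p=np.array(s["eef_pos"])
K=np.array([[W["fx"],0,W["cx"]],[0,W["fy"],W["cy"]],[0,0,1.]])
for d in(-.02,0,.01,.022):
  q=p+R[:,2]*d; print(d,q,cv2.projectPoints(q[None],cv2.Rodrigues(np.array(W["R"]))[0],np.array(W["t"]),K,np.array([W["k1"],0,0,0,0]))[0].ravel())
E
```

```text
wcam [0.56256836 0.30998054 0.28989083]
W [289.7 235.5] [571.1 259.5] [17.9 23. ] 1052.0
W [370.   12.3] [597.2 356.8] [8.9 4.1] 167.5
W [347.6  11.8] [588.2 356.4] [8.1 4.5] 171.0
W [324.3  11.7] [578.8 356. ] [7.3 4.5] 158.0
W [243.3  15.5] [545.8 353.2] [10.2  7.1] 421.0
T [265.1 411.7] [128.7  -1.7] [ 35.7 131.7] 725.5
T [398.9 366.5] [ 224.  -290.6] [87.  19.3] 316.5
T [ 49.3 184.2] [616.5 511.4] [29.3 10.1] 34.0
T [110.2 289.2] [395.9 345.9] [615.4 199.6] 18726.0
T [ 56.  148.5] [702.9 503.5] [27.4 17.4] 68.5
270 310 216 259
216 [array([570., 257., 105.]), array([568., 269., 147.])]
224 [array([570., 252., 105.]), array([569., 265., 147.])]
259 [array([572., 229., 105.]), array([570., 248., 147.])]
-0.02 [0.56603881 0.24424913 0.15286171] [282.10176057 270.3888158 ]
0 [0.56609475 0.24426217 0.13286179] [282.01162197 253.85797129]
0.01 [0.56612271 0.24426868 0.12286183] [281.97374736 246.92368827]
0.022 [0.56615628 0.2442765  0.11086188] [281.93330817 239.52742514]
```

```bash
python3 - <<'E'
from h import *
W=cam("wrist");S=cam("scene")
im=np.zeros((400,800,3),np.uint8)
im[:,:400]=cv2.resize(W["img"][190:310,220:340],(400,400),interpolation=cv2.INTER_CUBIC)
im[:,400:]=cv2.resize(S["img"][110:210,360:460],(400,400),interpolation=cv2.INTER_CUBIC)
im=np.clip(im.astype(float)*1.7,0,255).astype(np.uint8)
cv2.imwrite("pics/z.png",im[:,:,::-1])
E
```

```text
(no output)
```

View pics/z.png

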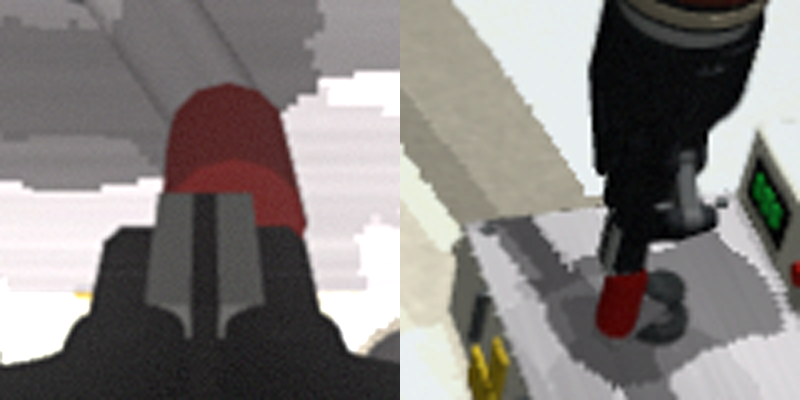

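The enlarged crop shows the shut fingertips resting on top of the knob (pad ends at (205,195), knob top just under them). The real tip height therefore disagrees with my z figure. I'll check the wrist camera against the deck screws.

```bash
python3 - <<'E'
from h import *
W=cam("wrist"); s=manip.observe()
for z in(.075,.09,.06):
  P=[onz(W,u,v,z)*1000 for u,v in((113,48),(385,46),(139,263),(370,263))]
  print(z,[np.round(p[:2],1) for p in P], np.linalg.norm(P[0]-P[1]),np.linalg.norm(P[2]-P[3]),np.linalg.norm(P[0]-P[2]))
print(s["eef_pos"],s["qpos"],s["width"],s["force"],s["finger_force"])
R=np.array(W["R"]);print((R@np.array(s["eef_rot"])).round(3),np.round(np.array(s["eef_rot"]).T@(-R.T@W["t"]-s["eef_pos"]),4))
E
```

```text
0.075 [array([455.1, 354.4]), array([626. , 361.7]), array([461.8, 208.2]), array([632.6, 215.3])] 171.04492851482118 170.9066059651263 146.38301144470432
0.09 [array([462.6, 351.3]), array([621.6, 358.1]), array([468.8, 215.3]), array([627.7, 221.9])] 159.10556563241786 158.97689834189944 136.16511192185538
0.06 [array([447.6, 357.5]), array([630.4, 365.4]), array([454.8, 201.1]), array([637.4, 208.7])] 182.98429139722447 182.83631358835314 156.60091096755326
[0.56610274 0.24427731 0.13286472] [ 1.64322176e+01  5.48933094e+00  9.80756322e+01 -7.99788404e-03
  7.62687720e+01  1.40276976e+01] -0.001912529016092795 [ 1.48308541 -0.87985819  5.35608354] 2.8190513271556483
[[-0.001  1.     0.001]
 [-0.965 -0.001 -0.26 ]
 [-0.26  -0.001  0.965]] [ 0.0659 -0.0003 -0.157 ]
```

The wrist camera agrees with the deck, so z is right. The fingertips actually sit about 13 mm behind the TCP, not 22 mm ahead of it. I'll open, rise, and go deeper with a force check.

```bash
python3 -m crank '[{"x":0,"y":0,"z":-2,"wx":0,"wy":0,"wz":0,"grip":0},{"x":0,"y":0.3,"z":0,"wx":0,"wy":0,"wz":0,"grip":0},{"x":0.1,"y":0,"z":0,"wx":0,"wy":0,"wz":0,"grip":0},{"x":0,"y":0,"z":0,"wx":0,"wy":0,"wz":0,"grip":0},{"x":0,"y":0,"z":0,"wx":0,"wy":0,"wz":0,"grip":0}]'
python3 -m crank '[{"x":0,"y":0,"z":1,"wx":0,"wy":0,"wz":0,"grip":0},{"x":0,"y":0,"z":1,"wx":0,"wy":0,"wz":0,"grip":0},{"x":0,"y":0,"z":1,"wx":0,"wy":0,"wz":0,"grip":0},{"x":0,"y":0,"z":0.5,"wx":0,"wy":0,"wz":0,"grip":0},{"x":0,"y":0,"z":0,"wx":0,"wy":0,"wz":0,"grip":0},{"x":0,"y":0,"z":0,"wx":0,"wy":0,"wz":0,"grip":0}]'
python3 -m crank '[{"x":0,"y":0,"z":0.7,"wx":0,"wy":0,"wz":0,"grip":0},{"x":0,"y":0,"z":0.7,"wx":0,"wy":0,"wz":0,"grip":0},{"x":0,"y":0,"z":0.6,"wx":0,"wy":0,"wz":0,"grip":0},{"x":0,"y":0,"z":0,"wx":0,"wy":0,"wz":0,"grip":0},{"x":0,"y":0,"z":0,"wx":0,"wy":0,"wz":0,"grip":0}]'
python3 -m crank '[{"x":0,"y":0,"z":0,"wx":0,"wy":0,"wz":0,"grip":-1},{"x":0,"y":0,"z":0,"wx":0,"wy":0,"wz":0,"grip":-1},{"x":0,"y":0,"z":0,"wx":0,"wy":0,"wz":0,"grip":-1},{"x":0,"y":0,"z":0,"wx":0,"wy":0,"wz":0,"grip":-1},{"x":0,"y":0,"z":0,"wx":0,"wy":0,"wz":0,"grip":-1}]' 40
```

```text
t: 5.05
eef_pos: [0.5672, 0.245, 0.1498]
eef_rot: [[-0.042, 0.999, -0.002], [0.999, 0.042, -0.001], [-0.001, -0.002, -1.0]]
force: [0.0, -0.0, 0.3]
width: 0.497
finger_force: 0.0
t: 5.55
eef_pos: [0.5674, 0.245, 0.1152]
eef_rot: [[-0.042, 0.999, -0.002], [0.999, 0.042, -0.0], [-0.0, -0.002, -1.0]]
force: [0.9, 0.1, -0.2]
width: 0.498
finger_force: 0.0
t: 5.97
eef_pos: [0.5675, 0.245, 0.0955]
eef_rot: [[-0.042, 0.999, -0.001], [0.999, 0.042, -0.0], [-0.0, -0.001, -1.0]]
force: [-0.5, -0.4, -0.3]
width: 0.501
finger_force: 0.0
t: 6.38
eef_pos: [0.5686, 0.2452, 0.0969]
eef_rot: [[-0.042, 0.999, 0.001], [0.999, 0.042, 0.0], [0.0, 0.001, -1.0]]
force: [1.3, -0.2, 1.0]
width: 0.241
finger_force: 39.2
```

Gripped (width 20.5 mm). The crank is at about 60 deg, so it needs about 742 deg more. Working out the chord rows.

```bash
python3 - <<'E'
import numpy as np
a=np.radians(60.5+18*np.arange(21))
print(np.round(np.c_[4.5*-np.diff(np.sin(a)),4.5*np.diff(np.cos(a))],2).tolist())
E
cat > a.py <<'E'
from h import *
s=manip.observe();p=np.array(s["eef_pos"])[:2]*1000-[544.2,284.4]
d=[p@[.9991,.043],p@[-.043,.9991]]
print("r %.1f ang %.1f"%(np.hypot(*d),np.degrees(np.arctan2(-d[1],d[0]))%360),np.round(d,1),np.round(s["force"],1),round(s["width"],3),s["t"])
E
```

```text
[[-0.49, -1.32], [-0.06, -1.41], [0.38, -1.36], [0.78, -1.17], [1.1, -0.88], [1.32, -0.49], [1.41, -0.06], [1.36, 0.38], [1.17, 0.78], [0.88, 1.1], [0.49, 1.32], [0.06, 1.41], [-0.38, 1.36], [-0.78, 1.17], [-1.1, 0.88], [-1.32, 0.49], [-1.41, 0.06], [-1.36, -0.38], [-1.17, -0.78], [-0.88, -1.1]]
```

```bash
python3 -m crank '[{"x":-0.49,"y":-1.32,"z":0,"wx":0,"wy":0,"wz":0,"grip":-1},{"x":-0.06,"y":-1.41,"z":0,"wx":0,"wy":0,"wz":0,"grip":-1},{"x":0.38,"y":-1.36,"z":0,"wx":0,"wy":0,"wz":0,"grip":-1},{"x":0.78,"y":-1.17,"z":0,"wx":0,"wy":0,"wz":0,"grip":-1},{"x":1.1,"y":-0.88,"z":0,"wx":0,"wy":0,"wz":0,"grip":-1}]'; python3 a.py
```

```text
t: 6.8
eef_pos: [0.5058, 0.2597, 0.0969]
eef_rot: [[-0.041, 0.999, 0.002], [0.999, 0.041, -0.0], [-0.0, 0.002, -1.0]]
force: [5.3, 1.0, -2.5]
width: 0.247
finger_force: 39.7
r 45.7 ang 149.7 [-39.5 -23. ] [ 5.3  1.  -2.5] 0.247 6.8
```

```bash
python3 -m crank '[{"x":1.32,"y":-0.49,"z":0,"wx":0,"wy":0,"wz":0,"grip":-1},{"x":1.41,"y":-0.06,"z":0,"wx":0,"wy":0,"wz":0,"grip":-1},{"x":1.36,"y":0.38,"z":0,"wx":0,"wy":0,"wz":0,"grip":-1},{"x":1.17,"y":0.78,"z":0,"wx":0,"wy":0,"wz":0,"grip":-1},{"x":0.88,"y":1.1,"z":0,"wx":0,"wy":0,"wz":0,"grip":-1},{"x":0.49,"y":1.32,"z":0,"wx":0,"wy":0,"wz":0,"grip":-1},{"x":0.06,"y":1.41,"z":0,"wx":0,"wy":0,"wz":0,"grip":-1},{"x":-0.38,"y":1.36,"z":0,"wx":0,"wy":0,"wz":0,"grip":-1},{"x":-0.78,"y":1.17,"z":0,"wx":0,"wy":0,"wz":0,"grip":-1},{"x":-1.1,"y":0.88,"z":0,"wx":0,"wy":0,"wz":0,"grip":-1}]'; python3 a.py
```

```text
t: 7.63
eef_pos: [0.5817, 0.3085, 0.0967]
eef_rot: [[-0.043, 0.999, -0.005], [0.999, 0.043, -0.001], [-0.001, -0.005, -1.0]]
force: [-8.0, -1.7, 8.6]
width: 0.244
finger_force: 41.0
r 44.6 ang 329.7 [38.5 22.5] [-8.  -1.7  8.6] 0.244 7.6333
```

```bash
python3 -m crank '[{"x":-1.32,"y":0.49,"z":0,"wx":0,"wy":0,"wz":0,"grip":-1},{"x":-1.41,"y":0.06,"z":0,"wx":0,"wy":0,"wz":0,"grip":-1},{"x":-1.36,"y":-0.38,"z":0,"wx":0,"wy":0,"wz":0,"grip":-1},{"x":-1.17,"y":-0.78,"z":0,"wx":0,"wy":0,"wz":0,"grip":-1},{"x":-0.88,"y":-1.1,"z":0,"wx":0,"wy":0,"wz":0,"grip":-1},{"x":-0.49,"y":-1.32,"z":0,"wx":0,"wy":0,"wz":0,"grip":-1},{"x":-0.06,"y":-1.41,"z":0,"wx":0,"wy":0,"wz":0,"grip":-1},{"x":0.38,"y":-1.36,"z":0,"wx":0,"wy":0,"wz":0,"grip":-1},{"x":0.78,"y":-1.17,"z":0,"wx":0,"wy":0,"wz":0,"grip":-1},{"x":1.1,"y":-0.88,"z":0,"wx":0,"wy":0,"wz":0,"grip":-1}]'; python3 a.py
python3 -m crank '[{"x":1.32,"y":-0.49,"z":0,"wx":0,"wy":0,"wz":0,"grip":-1},{"x":1.41,"y":-0.06,"z":0,"wx":0,"wy":0,"wz":0,"grip":-1},{"x":1.36,"y":0.38,"z":0,"wx":0,"wy":0,"wz":0,"grip":-1},{"x":1.17,"y":0.78,"z":0,"wx":0,"wy":0,"wz":0,"grip":-1},{"x":0.88,"y":1.1,"z":0,"wx":0,"wy":0,"wz":0,"grip":-1},{"x":0.49,"y":1.32,"z":0,"wx":0,"wy":0,"wz":0,"grip":-1},{"x":0.06,"y":1.41,"z":0,"wx":0,"wy":0,"wz":0,"grip":-1},{"x":-0.38,"y":1.36,"z":0,"wx":0,"wy":0,"wz":0,"grip":-1},{"x":-0.78,"y":1.17,"z":0,"wx":0,"wy":0,"wz":0,"grip":-1},{"x":-1.1,"y":0.88,"z":0,"wx":0,"wy":0,"wz":0,"grip":-1}]'; python3 a.py
```

```text
t: 8.47
eef_pos: [0.5055, 0.26, 0.0968]
eef_rot: [[-0.041, 0.999, 0.001], [0.999, 0.041, -0.0], [-0.0, 0.001, -1.0]]
force: [6.1, 0.1, 1.7]
width: 0.245
finger_force: 40.3
r 45.7 ang 150.2 [-39.7 -22.7] [6.1 0.1 1.7] 0.245 8.4667
t: 9.3
eef_pos: [0.5817, 0.3086, 0.0966]
eef_rot: [[-0.043, 0.999, -0.005], [0.999, 0.043, -0.001], [-0.0, -0.005, -1.0]]
force: [-7.0, -2.1, 10.8]
width: 0.251
finger_force: 41.3
r 44.6 ang 329.6 [38.5 22.6] [-7.  -2.1 10.8] 0.251 9.3
```

```bash
python3 -m crank '[{"x":-1.32,"y":0.49,"z":0,"wx":0,"wy":0,"wz":0,"grip":-1},{"x":-1.41,"y":0.06,"z":0,"wx":0,"wy":0,"wz":0,"grip":-1},{"x":-1.36,"y":-0.38,"z":0,"wx":0,"wy":0,"wz":0,"grip":-1},{"x":-1.17,"y":-0.78,"z":0,"wx":0,"wy":0,"wz":0,"grip":-1},{"x":-0.88,"y":-1.1,"z":0,"wx":0,"wy":0,"wz":0,"grip":-1},{"x":-0.33,"y":-0.87,"z":0,"wx":0,"wy":0,"wz":0,"grip":-1},{"x":-0.1,"y":-0.5,"z":0,"wx":0,"wy":0,"wz":0,"grip":-1},{"x":0,"y":0,"z":0,"wx":0,"wy":0,"wz":0,"grip":-1}]'; python3 a.py
python3 -m crank '[{"x":-0.03,"y":-0.2,"z":0,"wx":0,"wy":0,"wz":0,"grip":-1},{"x":0,"y":0,"z":0,"wx":0,"wy":0,"wz":0,"grip":-1}]'; python3 a.py
```

```text
t: 9.97
eef_pos: [0.5546, 0.2394, 0.0968]
eef_rot: [[-0.042, 0.999, 0.0], [0.999, 0.042, -0.004], [-0.004, -0.0, -1.0]]
force: [0.7, -8.2, 7.4]
width: 0.252
finger_force: 41.0
r 46.1 ang 79.4 [  8.5 -45.4] [ 0.7 -8.2  7.4] 0.252 9.9667
t: 10.13
eef_pos: [0.5533, 0.2392, 0.0968]
eef_rot: [[-0.042, 0.999, 0.001], [0.999, 0.042, -0.004], [-0.004, 0.001, -1.0]]
force: [1.8, -8.9, 6.7]
width: 0.252
finger_force: 40.9
r 46.1 ang 81.2 [  7.1 -45.6] [ 1.8 -8.9  6.7] 0.252 10.1333
```

```bash
python3 -m crank '[{"x":0.1,"y":-0.3,"z":0,"wx":0,"wy":0,"wz":0,"grip":-1},{"x":0,"y":-0.2,"z":0,"wx":0,"wy":0,"wz":0,"grip":-1},{"x":0,"y":0,"z":0,"wx":0,"wy":0,"wz":0,"grip":-1}]'; python3 a.py
python3 -m crank '[{"x":0,"y":-0.4,"z":0,"wx":0,"wy":0,"wz":0,"grip":-1},{"x":0,"y":0,"z":0,"wx":0,"wy":0,"wz":0,"grip":-1}]'; python3 a.py
```

```text
t: 10.38
eef_pos: [0.5519, 0.2391, 0.0971]
eef_rot: [[-0.042, 0.999, 0.01], [0.999, 0.042, -0.005], [-0.005, 0.01, -1.0]]
force: [14.3, -10.1, -0.1]
width: 0.243
finger_force: 40.4
r 46.0 ang 82.8 [  5.7 -45.6] [ 14.3 -10.1  -0.1] 0.243 10.3833
t: 10.55
eef_pos: [0.5515, 0.2391, 0.0974]
eef_rot: [[-0.042, 0.999, 0.02], [0.999, 0.042, -0.003], [-0.004, 0.019, -1.0]]
force: [27.9, -8.8, -7.8]
width: 0.247
finger_force: 40.3
r 45.9 ang 83.4 [  5.3 -45.6] [27.9 -8.8 -7.8] 0.247 10.55
```

The crank is at its stop (82-83 deg, 28 N reaction). Relax, release and rise, then check the shutter.

```bash
python3 -m crank '[{"x":0,"y":0.6,"z":0,"wx":0,"wy":0,"wz":0,"grip":-1},{"x":0,"y":0,"z":0,"wx":0,"wy":0,"wz":0,"grip":-1},{"x":0,"y":0,"z":0,"wx":0,"wy":0,"wz":0,"grip":0},{"x":0,"y":0,"z":0,"wx":0,"wy":0,"wz":0,"grip":0},{"x":0,"y":0,"z":0,"wx":0,"wy":0,"wz":0,"grip":0},{"x":0,"y":0,"z":-1,"wx":0,"wy":0,"wz":0,"grip":0},{"x":0,"y":0,"z":-2,"wx":0,"wy":0,"wz":0,"grip":0},{"x":0,"y":0,"z":-3,"wx":0,"wy":0,"wz":0,"grip":0},{"x":0,"y":0,"z":-3,"wx":0,"wy":0,"wz":0,"grip":0}]'
python3 -m crank '[{"x":-4,"y":0,"z":0,"wx":0,"wy":0,"wz":0.122,"grip":0},{"x":-4,"y":0,"z":0,"wx":0,"wy":0,"wz":0.122,"grip":0}]'
python3 - <<'E'
from h import *
W=cam("wrist")
T=cam("top");S=cam("scene")
im=np.zeros((400,800,3),np.uint8)
im[:,:400]=cv2.resize(T["img"][150:290,100:240],(400,400),interpolation=cv2.INTER_CUBIC)
im[:,400:]=cv2.resize(S["img"][150:250,350:450],(400,400),interpolation=cv2.INTER_CUBIC)
im=np.clip(im.astype(float)*1.5,0,255).astype(np.uint8)
cv2.imwrite("pics/sh.png",im[:,:,::-1])
E
```

```text
t: 11.3
eef_pos: [0.5479, 0.2411, 0.1862]
eef_rot: [[-0.043, 0.999, -0.004], [0.999, 0.043, -0.0], [-0.0, -0.004, -1.0]]
force: [1.5, 0.0, 0.6]
width: 0.498
finger_force: 0.0
t: 11.47
eef_pos: [0.5495, 0.1623, 0.1903]
eef_rot: [[0.202, 0.979, 0.006], [0.979, -0.202, 0.001], [0.003, 0.006, -1.0]]
force: [-0.1, -0.1, -0.0]
width: 0.5
finger_force: 0.0
```

View pics/sh.png

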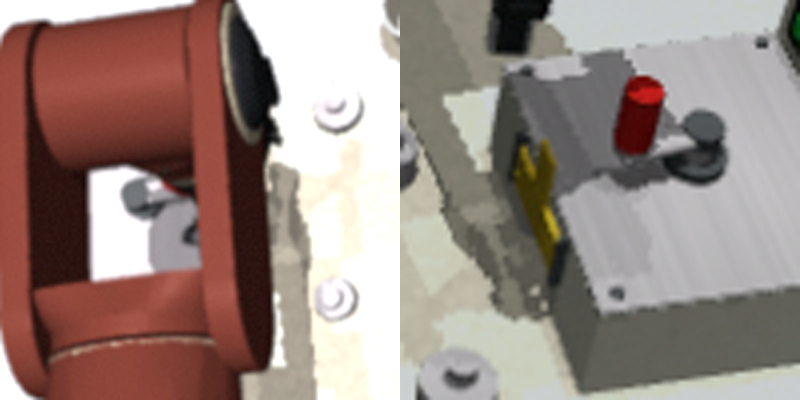

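The crop shows the yellow shutter plate at (540,190), risen to deck height, and the knob at its end position (640,115). Now move to the cassette's +x side.

```bash
python3 -m crank '[{"x":0,"y":0,"z":0,"wx":0,"wy":0,"wz":0.12,"grip":0.4},{"x":0,"y":0,"z":0,"wx":0,"wy":0,"wz":0.12,"grip":0.4},{"x":0,"y":0,"z":0,"wx":0,"wy":0,"wz":0.12,"grip":0.4},{"x":0,"y":0,"z":0,"wx":0,"wy":0,"wz":0.12,"grip":0.4},{"x":0,"y":0,"z":0,"wx":0,"wy":0,"wz":0.12,"grip":0.4},{"x":0,"y":0,"z":0,"wx":0,"wy":0,"wz":0.12,"grip":0.4},{"x":0,"y":0,"z":0,"wx":0,"wy":0,"wz":0.12,"grip":0.4},{"x":0,"y":0,"z":0,"wx":0,"wy":0,"wz":0.12,"grip":0.4},{"x":0,"y":0,"z":0,"wx":0,"wy":0,"wz":0.12,"grip":0.4}]'
python3 -m crank '[{"x":0.8,"y":3.67,"z":0,"wx":0,"wy":0,"wz":0,"grip":0.4},{"x":0.8,"y":3.67,"z":0,"wx":0,"wy":0,"wz":0,"grip":0.4},{"x":0.8,"y":3.67,"z":0,"wx":0,"wy":0,"wz":0,"grip":0.4},{"x":0.8,"y":3.67,"z":0,"wx":0,"wy":0,"wz":0,"grip":0.4},{"x":0.8,"y":3.67,"z":0,"wx":0,"wy":0,"wz":0,"grip":0.4},{"x":0.8,"y":3.67,"z":0,"wx":0,"wy":0,"wz":0,"grip":0.4},{"x":0.8,"y":3.67,"z":0,"wx":0,"wy":0,"wz":0,"grip":0.4},{"x":0.8,"y":3.67,"z":0,"wx":0,"wy":0,"wz":0,"grip":0.4},{"x":0,"y":0,"z":0,"wx":0,"wy":0,"wz":0,"grip":0.4}]'
cat > cs.py <<'E'
# cassette + tcp in dock frame (mm, deg)
from m import *
A=np.array([[.9991,.043],[-.043,.9991]]); O=np.array([548.,199.2])
s=manip.observe(); R=np.array(s["eef_rot"])
print("tcp",np.round(A@(np.array(s["eef_pos"])[:2]*1000-O),1),"z %.1f yaw_x %.1f"%(s["eef_pos"][2]*1000,np.degrees(np.arctan2(R[1,0],R[0,0]))-2.46),"F",np.round(s["force"],1),"w",round(s["width"],2),"t",round(s["t"],1))
for n in("top","scene"):
    c=cam(n)
    for b in blobs(c,(100,110,40),(128,255,255),.025,300):
        if min(b[2][1])>70 and max(b[2][1])<110: print(n,np.round(A@(np.array(b[2][0])-O),1),np.round(b[2][1],1),"ang",round(b[2][2]-2.46,1))
E
python3 cs.py
```

```text
t: 12.37
eef_pos: [0.5474, 0.1624, 0.1862]
eef_rot: [[0.96, 0.281, -0.001], [0.281, -0.96, 0.001], [-0.001, -0.001, -1.0]]
force: [-0.2, 0.3, 0.9]
width: 0.699
finger_force: 0.0
t: 13.12
eef_pos: [0.6949, -0.1066, 0.1854]
eef_rot: [[0.959, 0.282, 0.0], [0.282, -0.959, -0.002], [-0.0, 0.002, -1.0]]
force: [-0.5, 0.9, 0.3]
width: 0.698
finger_force: 0.0
tcp [ 133.6 -311.9] z 185.4 yaw_x 13.9 F [-0.5  0.9  0.3] w 0.7 t 13.1
scene [  68.7 -324. ] [101.   90.7] ang 14.1
```

```bash
python3 -m crank '[{"x":0,"y":-0.5,"z":3,"wx":0,"wy":0,"wz":0,"grip":0.4},{"x":0,"y":0,"z":3,"wx":0,"wy":0,"wz":0,"grip":0.4},{"x":0,"y":0,"z":3,"wx":0,"wy":0,"wz":0,"grip":0.4},{"x":0,"y":0,"z":3,"wx":0,"wy":0,"wz":0,"grip":0.4},{"x":0,"y":0,"z":2,"wx":0,"wy":0,"wz":0,"grip":0.4},{"x":0,"y":0,"z":1,"wx":0,"wy":0,"wz":0,"grip":0.4},{"x":0,"y":0,"z":0.5,"wx":0,"wy":0,"wz":0,"grip":0.4},{"x":0,"y":0,"z":0,"wx":0,"wy":0,"wz":0,"grip":0.4}]'
python3 - <<'E'
from h import *
W=cam("wrist");s=manip.observe();R=np.array(s["eef_rot"]);p=np.array(s["eef_pos"])
K=np.array([[W["fx"],0,W["cx"]],[0,W["fy"],W["cy"]],[0,0,1.]])
S=cam("scene");im=S["img"][150:290,180:340]
Ks=np.array([[S["fx"],0,S["cx"]],[0,S["fy"],S["cy"]],[0,0,1.]])
im=np.clip(cv2.resize(im,None,fx=4,fy=4,interpolation=cv2.INTER_CUBIC)*1.5,0,255).astype(np.uint8)
for d in(-.04,-.02,0,.02):
  for e in(-.03,.03):
    q=p+R@[0,e,d]
    u=cv2.projectPoints(q[None],cv2.Rodrigues(np.array(S["R"]))[0],np.array(S["t"]),Ks,np.array([S["k1"],0,0,0,0]))[0].ravel()
    cv2.circle(im,tuple(int(i) for i in ((u-[180,150])*4)),4,(0,255,0),1); 
im=np.hstack([im,np.zeros((560,160,3),np.uint8)]);im[:120]=im[:120]
cv2.imwrite("pics/d.png",im[:,:640,::-1])
E
```

```text
t: 13.88
eef_pos: [0.691, -0.096, 0.0307]
eef_rot: [[0.958, 0.286, -0.001], [0.286, -0.958, 0.001], [-0.001, -0.001, -1.0]]
force: [0.3, -0.2, 0.0]
width: 0.701
finger_force: 0.0
```

View pics/d.png

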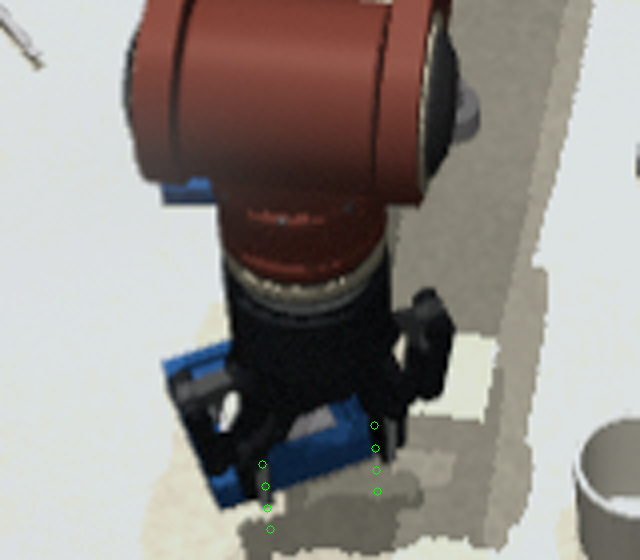

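The fingertips end at (268,500) and (390,460), about 8 mm behind the TCP and clear of the cassette's side. I'll lower another 28 mm.

```bash
python3 -m crank '[{"x":0,"y":0,"z":1,"wx":0,"wy":0,"wz":0,"grip":0.4},{"x":0,"y":0,"z":1,"wx":0,"wy":0,"wz":0,"grip":0.4},{"x":0,"y":0,"z":0.6,"wx":0,"wy":0,"wz":0,"grip":0.4},{"x":0,"y":0,"z":0,"wx":0,"wy":0,"wz":0,"grip":0.4},{"x":0,"y":0,"z":0,"wx":0,"wy":0,"wz":0,"grip":0.4}]'; python3 cs.py
python3 -m crank '[{"x":-0.5,"y":0,"z":0,"wx":0,"wy":0,"wz":0,"grip":0.4},{"x":-0.5,"y":0,"z":0,"wx":0,"wy":0,"wz":0,"grip":0.4},{"x":-0.5,"y":0,"z":0,"wx":0,"wy":0,"wz":0,"grip":0.4},{"x":-0.3,"y":0,"z":0,"wx":0,"wy":0,"wz":0,"grip":0.4},{"x":-0.3,"y":0,"z":0,"wx":0,"wy":0,"wz":0,"grip":0.4}]'; python3 cs.py
```

```text
t: 14.4
eef_pos: [0.6907, -0.0974, 0.0041]
eef_rot: [[0.959, 0.285, -0.002], [0.285, -0.959, 0.0], [-0.002, -0.001, -1.0]]
force: [0.6, -0.8, -0.0]
width: 0.701
finger_force: 0.0
tcp [ 129.8 -302.5] z 4.1 yaw_x 14.1 F [ 0.6 -0.8 -0. ] w 0.7 t 14.4
t: 14.92
eef_pos: [0.6711, -0.1036, 0.0055]
eef_rot: [[0.959, 0.284, 0.001], [0.284, -0.959, 0.0], [0.001, 0.0, -1.0]]
force: [2.6, 1.1, 0.4]
width: 0.699
finger_force: 1.0
tcp [ 110.  -307.8] z 5.5 yaw_x 14.1 F [2.6 1.1 0.4] w 0.7 t 14.9
```

```bash
python3 -m crank '[{"x":-0.58,"y":-0.06,"z":0,"wx":0,"wy":0,"wz":0.025,"grip":0.4},{"x":-0.58,"y":-0.05,"z":0,"wx":0,"wy":0,"wz":0.025,"grip":0.4},{"x":-0.58,"y":-0.03,"z":0,"wx":0,"wy":0,"wz":0.025,"grip":0.4},{"x":-0.58,"y":-0.02,"z":0,"wx":0,"wy":0,"wz":0.025,"grip":0.4},{"x":-0.58,"y":0,"z":0,"wx":0,"wy":0,"wz":0.025,"grip":0.4}]'; python3 cs.py
python3 -m crank '[{"x":-0.58,"y":0.01,"z":0,"wx":0,"wy":0,"wz":0.025,"grip":0.4},{"x":-0.58,"y":0.03,"z":0,"wx":0,"wy":0,"wz":0.025,"grip":0.4},{"x":-0.58,"y":0.05,"z":0,"wx":0,"wy":0,"wz":0.025,"grip":0.4},{"x":-0.5,"y":0.06,"z":0,"wx":0,"wy":0,"wz":0.025,"grip":0.4},{"x":-0.3,"y":0.05,"z":0,"wx":0,"wy":0,"wz":0.02,"grip":0.4}]'; python3 cs.py
```

```text
t: 15.43
eef_pos: [0.6429, -0.109, 0.006]
eef_rot: [[0.987, 0.16, 0.002], [0.16, -0.987, -0.0], [0.002, 0.0, -1.0]]
force: [2.8, 0.5, 3.0]
width: 0.7
finger_force: 1.6
tcp [  81.6 -312. ] z 6.0 yaw_x 6.8 F [2.8 0.5 3. ] w 0.7 t 15.4
t: 15.95
eef_pos: [0.6179, -0.1139, 0.006]
eef_rot: [[0.999, 0.041, 0.002], [0.041, -0.999, 0.0], [0.002, 0.0, -1.0]]
force: [3.7, 1.5, 4.8]
width: 0.701
finger_force: 2.6
tcp [  56.4 -315.9] z 6.0 yaw_x -0.1 F [3.7 1.5 4.8] w 0.7 t 15.9
scene [  66.9 -323.9] [102.8  91.7] ang 13.9
```

The scene mask shows the cassette still at its old pose, so the fingertips slid over its top; tips are about 19 mm behind the TCP at this opening. I'll lift off, back out and re-measure.

```bash
python3 -m crank '[{"x":0,"y":0,"z":-1,"wx":0,"wy":0,"wz":0,"grip":0.4},{"x":0,"y":0,"z":-2,"wx":0,"wy":0,"wz":0,"grip":0.4},{"x":2.5,"y":-0.3,"z":0,"wx":0,"wy":0,"wz":-0.05,"grip":0.4},{"x":2.5,"y":-0.3,"z":0,"wx":0,"wy":0,"wz":-0.05,"grip":0.4},{"x":2.5,"y":-0.2,"z":0,"wx":0,"wy":0,"wz":-0.05,"grip":0.4},{"x":0.5,"y":0,"z":0,"wx":0,"wy":0,"wz":-0.05,"grip":0.4},{"x":0,"y":0,"z":0,"wx":0,"wy":0,"wz":-0.045,"grip":0.4},{"x":0,"y":0,"z":0,"wx":0,"wy":0,"wz":0,"grip":0.4}]'; python3 - <<'E'
exec(open('cs.py').read().replace("min(b[2][1])>70 and max(b[2][1])<110","1"))
E
```

```text
t: 16.72
eef_pos: [0.695, -0.0976, 0.0338]
eef_rot: [[0.958, 0.286, -0.004], [0.286, -0.958, 0.0], [-0.004, -0.001, -1.0]]
force: [-0.7, 0.2, 0.1]
width: 0.704
finger_force: 0.0
tcp [ 134.1 -302.9] z 33.8 yaw_x 14.1 F [-0.7  0.2  0.1] w 0.7 t 16.7
top [-287.6 -832.6] [184.7 155.2] ang 86.8
top [-133.5 -335. ] [58.8 59.7] ang 81.8
scene [-308.9 -844.7] [279.5 189.5] ang 12.1
scene [ -866.6 -1038.9] [517.1  68. ] ang 13.9
scene [-979.2 -465.5] [424.9 342.8] ang 83.8
```

```bash
python3 - <<'E'
from h import *
import pickle
T0,S0=pickle.load(open("c0.pkl","rb"))
def ext(c):
    m=cv2.inRange(cv2.cvtColor(c["img"],cv2.COLOR_RGB2HSV),(100,110,40),(128,255,255))
    o=np.zeros_like(m); o[215:290,205:290]=m[215:290,205:290]
    y,x=np.nonzero(o); return (x[y.argmax()],y.max()),(x.min(),y[x.argmin()]),len(x)
print(ext(S0),ext(cam("scene")))
W=cam("wrist")
E
```

```text
((np.int64(233), np.int64(272)), (np.int64(221), np.int64(241)), 825) ((np.int64(235), np.int64(276)), (np.int64(221), np.int64(240)), 278)
```

```bash
python3 -m crank '[{"x":0,"y":0,"z":1.5,"wx":0,"wy":0,"wz":0,"grip":0.4},{"x":0,"y":0,"z":1.5,"wx":0,"wy":0,"wz":0,"grip":0.4},{"x":0,"y":0,"z":0.5,"wx":0,"wy":0,"wz":0,"grip":0.4},{"x":0,"y":0,"z":0.3,"wx":0,"wy":0,"wz":0,"grip":0.4},{"x":0,"y":0,"z":0,"wx":0,"wy":0,"wz":0,"grip":0.4}]'
python3 -m crank '[{"x":0,"y":0,"z":0.4,"wx":0,"wy":0,"wz":0,"grip":0.4},{"x":0,"y":0,"z":0.3,"wx":0,"wy":0,"wz":0,"grip":0.4},{"x":0,"y":0,"z":0,"wx":0,"wy":0,"wz":0,"grip":0.4}]'
```

```text
t: 17.33
eef_pos: [0.6951, -0.0976, -0.005]
eef_rot: [[0.959, 0.285, -0.004], [0.285, -0.959, 0.001], [-0.003, -0.002, -1.0]]
force: [-0.3, -0.5, -0.5]
width: 0.698
finger_force: 0.0
t: 17.58
eef_pos: [0.6965, -0.0978, -0.01]
eef_rot: [[0.959, 0.285, -0.0], [0.285, -0.959, 0.0], [-0.0, -0.0, -1.0]]
force: [0.6, -1.1, 0.1]
width: 0.699
finger_force: 0.0
```

```bash
python3 -m crank '[{"x":-0.6,"y":0,"z":0,"wx":0,"wy":0,"wz":0,"grip":0.4},{"x":-0.6,"y":0,"z":0,"wx":0,"wy":0,"wz":0,"grip":0.4},{"x":-0.5,"y":0,"z":0,"wx":0,"wy":0,"wz":0,"grip":0.4},{"x":-0.4,"y":0,"z":0,"wx":0,"wy":0,"wz":0,"grip":0.4},{"x":-0.4,"y":0,"z":0,"wx":0,"wy":0,"wz":0,"grip":0.4},{"x":-0.3,"y":0,"z":0,"wx":0,"wy":0,"wz":0,"grip":0.4}]'; python3 cs.py
python3 -m crank '[{"x":-0.4,"y":0,"z":0,"wx":0,"wy":0,"wz":0,"grip":0.4},{"x":-0.4,"y":0,"z":0,"wx":0,"wy":0,"wz":0,"grip":0.4}]'; python3 cs.py
```

```text
t: 18.08
eef_pos: [0.6697, -0.106, -0.0094]
eef_rot: [[0.959, 0.284, 0.001], [0.284, -0.959, 0.0], [0.001, 0.0, -1.0]]
force: [1.6, 1.5, -0.9]
width: 0.703
finger_force: 1.0
tcp [ 108.5 -310.1] z -9.4 yaw_x 14.1 F [ 1.6  1.5 -0.9] w 0.7 t 18.1
t: 18.35
eef_pos: [0.6626, -0.1081, -0.0093]
eef_rot: [[0.959, 0.285, 0.002], [0.285, -0.959, -0.0], [0.002, 0.001, -1.0]]
force: [2.5, -0.1, -0.5]
width: 0.7
finger_force: 1.3
tcp [ 101.3 -312. ] z -9.3 yaw_x 14.1 F [ 2.5 -0.1 -0.5] w 0.7 t 18.4
```

```bash
python3 -m crank '[{"x":-0.55,"y":-0.06,"z":0,"wx":0,"wy":0,"wz":0.03,"grip":0.4},{"x":-0.55,"y":-0.05,"z":0,"wx":0,"wy":0,"wz":0.03,"grip":0.4},{"x":-0.55,"y":-0.02,"z":0,"wx":0,"wy":0,"wz":0.03,"grip":0.4},{"x":-0.55,"y":0,"z":0,"wx":0,"wy":0,"wz":0.03,"grip":0.4}]'; python3 cs.py
python3 -m crank '[{"x":-0.55,"y":0.01,"z":0,"wx":0,"wy":0,"wz":0.03,"grip":0.4},{"x":-0.55,"y":0.03,"z":0,"wx":0,"wy":0,"wz":0.03,"grip":0.4},{"x":-0.55,"y":0.05,"z":0,"wx":0,"wy":0,"wz":0.03,"grip":0.4},{"x":-0.5,"y":0.06,"z":0,"wx":0,"wy":0,"wz":0.035,"grip":0.4}]'; python3 cs.py
```

```text
t: 18.78
eef_pos: [0.6409, -0.1126, -0.0092]
eef_rot: [[0.986, 0.167, 0.002], [0.167, -0.986, -0.001], [0.001, 0.001, -1.0]]
force: [2.5, -0.6, 0.3]
width: 0.698
finger_force: 1.2
tcp [  79.4 -315.5] z -9.2 yaw_x 7.1 F [ 2.5 -0.6  0.3] w 0.7 t 18.8
t: 19.22
eef_pos: [0.6197, -0.1166, -0.0094]
eef_rot: [[0.999, 0.043, 0.001], [0.043, -0.999, -0.001], [0.001, 0.001, -1.0]]
force: [2.1, 0.1, -0.3]
width: 0.699
finger_force: 1.1
tcp [  58.1 -318.6] z -9.4 yaw_x 0.0 F [ 2.1  0.1 -0.3] w 0.7 t 19.2
```

```bash
python3 -m crank '[{"x":1,"y":0,"z":0,"wx":0,"wy":0,"wz":0,"grip":0.4},{"x":2,"y":0,"z":0,"wx":0,"wy":0,"wz":0,"grip":0.4},{"x":0,"y":0,"z":-3,"wx":0,"wy":0,"wz":0,"grip":0.4},{"x":0,"y":0,"z":-4,"wx":0,"wy":0,"wz":0,"grip":0.4},{"x":0,"y":0,"z":-4,"wx":0,"wy":0,"wz":0,"grip":0.4},{"x":-2.2,"y":2.2,"z":0,"wx":0,"wy":0,"wz":0,"grip":0.4},{"x":-2.2,"y":2.2,"z":0,"wx":0,"wy":0,"wz":0,"grip":0.4},{"x":-2.2,"y":2.2,"z":0,"wx":0,"wy":0,"wz":0,"grip":0.4},{"x":-2.2,"y":2.2,"z":0,"wx":0,"wy":0,"wz":0,"grip":0.4}]'
python3 -m crank '[{"x":0,"y":0,"z":0,"wx":0,"wy":0,"wz":-0.12,"grip":0.4},{"x":0,"y":0,"z":0,"wx":0,"wy":0,"wz":-0.12,"grip":0.4},{"x":0,"y":0,"z":0,"wx":0,"wy":0,"wz":-0.12,"grip":0.4},{"x":0,"y":0,"z":0,"wx":0,"wy":0,"wz":-0.12,"grip":0.4},{"x":0,"y":0,"z":0,"wx":0,"wy":0,"wz":-0.12,"grip":0.4},{"x":0,"y":0,"z":0,"wx":0,"wy":0,"wz":-0.12,"grip":0.4},{"x":0,"y":0,"z":0,"wx":0,"wy":0,"wz":-0.12,"grip":0.4}]'
python3 -m crank '[{"x":0,"y":0,"z":0,"wx":0,"wy":0,"wz":-0.12,"grip":0.4},{"x":0,"y":0,"z":0,"wx":0,"wy":0,"wz":-0.12,"grip":0.4},{"x":0,"y":0,"z":0,"wx":0,"wy":0,"wz":-0.12,"grip":0.4},{"x":0,"y":0,"z":0,"wx":0,"wy":0,"wz":-0.12,"grip":0.4},{"x":0,"y":0,"z":0,"wx":0,"wy":0,"wz":-0.12,"grip":0.4},{"x":0,"y":0,"z":0,"wx":0,"wy":0,"wz":-0.12,"grip":0.4},{"x":0,"y":0,"z":0,"wx":0,"wy":0,"wz":0,"grip":0.4}]'
sed -i 's/for n in("top","scene")/for n in("top","scene","wrist")/' cs.py; python3 cs.py
```

```text
t: 20.07
eef_pos: [0.5649, -0.2074, 0.1005]
eef_rot: [[0.999, 0.046, -0.0], [0.046, -0.999, 0.0], [-0.0, -0.0, -1.0]]
force: [0.1, 0.5, 0.2]
width: 0.697
finger_force: 0.0
t: 20.65
eef_pos: [0.5656, -0.2067, 0.1]
eef_rot: [[0.629, 0.778, -0.001], [0.778, -0.629, 0.001], [-0.0, -0.001, -1.0]]
force: [-0.7, 0.3, 0.3]
width: 0.701
finger_force: 0.0
t: 21.23
eef_pos: [0.5656, -0.2067, 0.1001]
eef_rot: [[-0.036, 0.999, -0.001], [0.999, 0.036, 0.0], [0.0, -0.001, -1.0]]
force: [-0.2, 0.3, -0.2]
width: 0.696
finger_force: 0.0
tcp [ 2.000e-01 -4.063e+02] z 100.1 yaw_x 89.6 F [-0.2  0.3 -0.2] w 0.7 t 21.2
top [   1.7 -321.3] [88.9 88.7] ang -1.9
scene [  11.2 -321.1] [103.9  90.7] ang 0.0
wrist [   0.7 -320.9] [89.3 89.7] ang -0.1
```

The wrist mask puts the cassette at dock (0.7, -320.9) with yaw -0.1 deg, in line with the socket. I'll lower behind it and push.

```bash
python3 -m crank '[{"x":0,"y":0,"z":3,"wx":0,"wy":0,"wz":-0.007,"grip":0.4},{"x":0,"y":0,"z":3,"wx":0,"wy":0,"wz":0,"grip":0.4},{"x":0,"y":0,"z":3,"wx":0,"wy":0,"wz":0,"grip":0.4},{"x":0,"y":0,"z":1.2,"wx":0,"wy":0,"wz":0,"grip":0.4},{"x":0,"y":0,"z":0.8,"wx":0,"wy":0,"wz":0,"grip":0.4},{"x":0,"y":0,"z":0,"wx":0,"wy":0,"wz":0,"grip":0.4}]'
python3 -m crank '[{"x":1,"y":0,"z":0,"wx":0,"wy":0,"wz":0,"grip":0.4},{"x":0.8,"y":0,"z":0,"wx":0,"wy":0,"wz":0,"grip":0.4},{"x":0.5,"y":0,"z":0,"wx":0,"wy":0,"wz":0,"grip":0.4},{"x":0.5,"y":0,"z":0,"wx":0,"wy":0,"wz":0,"grip":0.4},{"x":0.5,"y":0,"z":0,"wx":0,"wy":0,"wz":0,"grip":0.4},{"x":0.5,"y":0,"z":0,"wx":0,"wy":0,"wz":0,"grip":0.4},{"x":0.5,"y":0,"z":0,"wx":0,"wy":0,"wz":0,"grip":0.4}]'; python3 cs.py
```

```text
t: 21.88
eef_pos: [0.5642, -0.2063, -0.0113]
eef_rot: [[-0.039, 0.999, -0.003], [0.999, 0.039, 0.001], [0.002, -0.003, -1.0]]
force: [-0.1, -0.8, 0.6]
width: 0.699
finger_force: 0.0
t: 22.47
eef_pos: [0.5646, -0.1647, -0.0082]
eef_rot: [[-0.04, 0.999, 0.003], [0.999, 0.04, -0.003], [-0.003, 0.003, -1.0]]
force: [1.1, -5.8, 4.3]
width: 0.701
finger_force: 2.6
tcp [   1.  -364.3] z -8.2 yaw_x 89.8 F [ 1.1 -5.8  4.3] w 0.7 t 22.5
scene [  11.1 -304.2] [103.9  85.5] ang 0.2
wrist [   1.  -307.3] [89.9 90.1] ang -0.2
```

```bash
python3 -m crank '[{"x":0.8,"y":0,"z":0,"wx":0,"wy":0,"wz":0,"grip":0.4},{"x":0.8,"y":0,"z":0,"wx":0,"wy":0,"wz":0,"grip":0.4},{"x":0.8,"y":0,"z":0,"wx":0,"wy":0,"wz":0,"grip":0.4},{"x":0.8,"y":0,"z":0,"wx":0,"wy":0,"wz":0,"grip":0.4},{"x":0.8,"y":0,"z":0,"wx":0,"wy":0,"wz":0,"grip":0.4},{"x":0.8,"y":0,"z":0,"wx":0,"wy":0,"wz":0,"grip":0.4}]'; python3 cs.py
python3 -m crank '[{"x":0.8,"y":0,"z":0,"wx":0,"wy":0,"wz":0,"grip":0.4},{"x":0.8,"y":0,"z":0,"wx":0,"wy":0,"wz":0,"grip":0.4},{"x":0.8,"y":0,"z":0,"wx":0,"wy":0,"wz":0,"grip":0.4},{"x":0.8,"y":0,"z":0,"wx":0,"wy":0,"wz":0,"grip":0.4},{"x":0.8,"y":0,"z":0,"wx":0,"wy":0,"wz":0,"grip":0.4},{"x":0.8,"y":0,"z":0,"wx":0,"wy":0,"wz":0,"grip":0.4}]'; python3 cs.py
```

```text
t: 23.12
eef_pos: [0.5619, -0.1161, -0.0092]
eef_rot: [[-0.04, 0.999, 0.001], [0.999, 0.04, -0.001], [-0.001, 0.001, -1.0]]
force: [0.7, -5.4, 4.1]
width: 0.7
finger_force: 2.6
tcp [ 3.000e-01 -3.156e+02] z -9.2 yaw_x 89.8 F [ 0.7 -5.4  4.1] w 0.7 t 23.1
scene [  11.3 -254.2] [103.9  83.7] ang -1.3
wrist [   0.9 -258. ] [89.8 90.1] ang -0.3
t: 23.77
eef_pos: [0.5591, -0.0668, -0.0101]
eef_rot: [[-0.04, 0.999, -0.001], [0.999, 0.04, 0.0], [0.0, -0.001, -1.0]]
force: [0.3, -1.6, -2.1]
width: 0.698
finger_force: 0.8
tcp [  -0.4 -266.2] z -10.1 yaw_x 89.8 F [ 0.3 -1.6 -2.1] w 0.7 t 23.8
scene [  11.4 -205.4] [103.4  84.8] ang -0.5
wrist [   1.4 -208.7] [89.8 90.2] ang -0.2
```

```bash
python3 -m crank '[{"x":0.8,"y":0,"z":0,"wx":0,"wy":0,"wz":0,"grip":0.4},{"x":0.8,"y":0,"z":0,"wx":0,"wy":0,"wz":0,"grip":0.4},{"x":0.8,"y":0,"z":0,"wx":0,"wy":0,"wz":0,"grip":0.4},{"x":0.8,"y":0,"z":0,"wx":0,"wy":0,"wz":0,"grip":0.4},{"x":0.8,"y":0,"z":0,"wx":0,"wy":0,"wz":0,"grip":0.4},{"x":0.8,"y":0,"z":0,"wx":0,"wy":0,"wz":0,"grip":0.4},{"x":0.8,"y":0,"z":0,"wx":0,"wy":0,"wz":0,"grip":0.4}]'; python3 cs.py
python3 -m crank '[{"x":0.8,"y":-0.02,"z":0,"wx":0,"wy":0,"wz":0,"grip":0.4},{"x":0.8,"y":-0.02,"z":0,"wx":0,"wy":0,"wz":0,"grip":0.4},{"x":0.8,"y":-0.02,"z":0,"wx":0,"wy":0,"wz":0,"grip":0.4},{"x":0.8,"y":0,"z":0,"wx":0,"wy":0,"wz":0,"grip":0.4},{"x":0.8,"y":0,"z":0,"wx":0,"wy":0,"wz":0,"grip":0.4},{"x":0.8,"y":0,"z":0,"wx":0,"wy":0,"wz":0,"grip":0.4}]'; python3 cs.py
```

```text
t: 24.5
eef_pos: [0.5576, -0.0113, -0.0094]
eef_rot: [[-0.04, 0.999, 0.001], [0.999, 0.04, -0.0], [-0.0, 0.001, -1.0]]
force: [0.9, -4.2, 1.4]
width: 0.695
finger_force: 1.8
tcp [   0.5 -210.7] z -9.4 yaw_x 89.8 F [ 0.9 -4.2  1.4] w 0.69 t 24.5
scene [  11.5 -149.9] [103.6  84.5] ang -0.6
wrist [   1.5 -153.2] [89.8 90.4] ang -0.2
t: 25.15
eef_pos: [0.5545, 0.0369, -0.0099]
eef_rot: [[-0.04, 0.999, -0.0], [0.999, 0.04, 0.0], [0.0, -0.0, -1.0]]
force: [1.2, -1.8, -2.5]
width: 0.703
finger_force: 1.0
tcp [  -0.5 -162.4] z -9.9 yaw_x 89.8 F [ 1.2 -1.8 -2.5] w 0.7 t 25.1
scene [  11.2 -103.9] [103.8  88.1] ang 0.0
wrist [   1.1 -104.8] [89.8 90.1] ang -0.1
```

```bash
python3 -m crank '[{"x":0.6,"y":0,"z":0,"wx":0,"wy":0,"wz":0,"grip":0.4},{"x":0.6,"y":0,"z":0,"wx":0,"wy":0,"wz":0,"grip":0.4},{"x":0.6,"y":0,"z":0,"wx":0,"wy":0,"wz":0,"grip":0.4},{"x":0.6,"y":0,"z":0,"wx":0,"wy":0,"wz":0,"grip":0.4},{"x":0.6,"y":0,"z":0,"wx":0,"wy":0,"wz":0,"grip":0.4},{"x":0.6,"y":0,"z":0,"wx":0,"wy":0,"wz":0,"grip":0.4}]'; python3 cs.py
python3 -m crank '[{"x":0.5,"y":0,"z":0,"wx":0,"wy":0,"wz":0,"grip":0.4},{"x":0.5,"y":0,"z":0,"wx":0,"wy":0,"wz":0,"grip":0.4},{"x":0.4,"y":0,"z":0,"wx":0,"wy":0,"wz":0,"grip":0.4}]'; python3 cs.py
```

```text
t: 25.8
eef_pos: [0.5534, 0.0725, -0.0096]
eef_rot: [[-0.04, 0.999, 0.0], [0.999, 0.04, -0.0], [-0.0, 0.0, -1.0]]
force: [-0.8, -2.7, 0.6]
width: 0.697
finger_force: 1.3
tcp [  -0.  -126.8] z -9.6 yaw_x 89.8 F [-0.8 -2.7  0.6] w 0.7 t 25.8
scene [ 11.2 -68.8] [104.2  88.8] ang -1.1
wrist [  1.2 -69.8] [89.9 90.1] ang -0.2
t: 26.2
eef_pos: [0.5528, 0.0833, -0.0096]
eef_rot: [[-0.041, 0.999, -0.001], [0.999, 0.041, -0.007], [-0.007, -0.001, -1.0]]
force: [-1.2, -3.8, 0.1]
width: 0.702
finger_force: 1.9
tcp [  -0.2 -116. ] z -9.6 yaw_x 89.9 F [-1.2 -3.8  0.1] w 0.7 t 26.2
scene [ 10.8 -57.1] [103.6  90.4] ang 0.1
wrist [  0.8 -57.6] [89.9 90.2] ang 0.1
```

Sliding in freely. I'll keep going until it bottoms.

```bash
python3 -m crank '[{"x":0.4,"y":0,"z":0,"wx":0,"wy":0,"wz":0,"grip":0.4},{"x":0.4,"y":0,"z":0,"wx":0,"wy":0,"wz":0,"grip":0.4},{"x":0.3,"y":0,"z":0,"wx":0,"wy":0,"wz":0,"grip":0.4},{"x":0,"y":0,"z":0,"wx":0,"wy":0,"wz":0,"grip":0.4}]'; python3 cs.py
python3 -m crank '[{"x":0.3,"y":0,"z":0,"wx":0,"wy":0,"wz":0,"grip":0.4},{"x":0,"y":0,"z":0,"wx":0,"wy":0,"wz":0,"grip":0.4}]'; python3 cs.py
```

```text
t: 26.68
eef_pos: [0.5521, 0.0973, -0.0097]
eef_rot: [[-0.04, 0.999, -0.001], [0.999, 0.04, 0.0], [0.0, -0.001, -1.0]]
force: [-2.1, -2.4, 2.1]
width: 0.703
finger_force: 1.4
tcp [  -0.3 -102. ] z -9.7 yaw_x 89.9 F [-2.1 -2.4  2.1] w 0.7 t 26.7
scene [ 10.9 -46.4] [104.   88.1] ang 1.1
wrist [  0.7 -46.2] [90.1 89.6] ang -0.0
t: 27.0
eef_pos: [0.552, 0.0991, -0.0098]
eef_rot: [[-0.041, 0.999, -0.001], [0.999, 0.041, -0.002], [-0.002, -0.001, -1.0]]
force: [-1.6, -6.4, 1.3]
width: 0.698
finger_force: 3.3
tcp [  -0.3 -100.2] z -9.8 yaw_x 89.9 F [-1.6 -6.4  1.3] w 0.7 t 27.0
scene [ 11.2 -45.1] [103.5  88. ] ang 1.3
wrist [  0.6 -45.3] [89.9 87.9] ang -0.1
```

```bash
python3 -m crank '[{"x":0.3,"y":0,"z":0,"wx":0,"wy":0,"wz":0,"grip":0.4},{"x":0.2,"y":0,"z":0,"wx":0,"wy":0,"wz":0,"grip":0.4},{"x":0,"y":0,"z":0,"wx":0,"wy":0,"wz":0,"grip":0.4}]'; python3 cs.py
```

```text
t: 27.4
eef_pos: [0.5521, 0.099, -0.0097]
eef_rot: [[-0.042, 0.999, -0.001], [0.999, 0.042, -0.012], [-0.012, -0.002, -1.0]]
force: [-3.3, -24.7, 3.4]
width: 0.698
finger_force: 12.4
tcp [  -0.3 -100.2] z -9.7 yaw_x 90.0 F [ -3.3 -24.7   3.4] w 0.7 t 27.4
scene [ 11.4 -45.6] [103.8  88. ] ang 2.0
wrist [  0.7 -45.6] [90.  87.5] ang 0.1
```

It's home: 25 N with no further travel. Back off, rise clear and verify.

```bash
python3 -m crank '[{"x":-0.5,"y":0,"z":0,"wx":0,"wy":0,"wz":0,"grip":0.4},{"x":-1,"y":0,"z":0,"wx":0,"wy":0,"wz":0,"grip":0.4},{"x":-2,"y":0,"z":0,"wx":0,"wy":0,"wz":0,"grip":0.4},{"x":-2,"y":0,"z":0,"wx":0,"wy":0,"wz":0,"grip":0.4},{"x":0,"y":0,"z":-3,"wx":0,"wy":0,"wz":0,"grip":0.4},{"x":0,"y":0,"z":-4,"wx":0,"wy":0,"wz":0,"grip":0.4},{"x":-2,"y":0,"z":-4,"wx":0,"wy":0,"wz":0,"grip":0.4},{"x":-2,"y":0,"z":-3,"wx":0,"wy":0,"wz":0,"grip":0.4},{"x":0,"y":0,"z":0,"wx":0,"wy":0,"wz":0,"grip":0.4}]'; python3 cs.py
python3 - <<'E'
from h import *
a=cam("wrist")["img"];b=cam("scene")["img"][120:330,320:520]
im=np.hstack([cv2.resize(a,(420,400)),cv2.resize(b,(380,400),interpolation=cv2.INTER_CUBIC)])
cv2.imwrite("pics/end.png",np.clip(im*1.4,0,255).astype(np.uint8)[:,:,::-1])
E
```

```text
t: 28.3
eef_pos: [0.5614, 0.0091, 0.1365]
eef_rot: [[-0.038, 0.999, 0.016], [0.999, 0.038, -0.001], [-0.002, 0.016, -1.0]]
force: [0.1, -0.8, 0.9]
width: 0.697
finger_force: 0.0
tcp [   5.2 -190.5] z 136.5 yaw_x 89.7 F [ 0.1 -0.8  0.9] w 0.7 t 28.3
scene [ 10.6 -45.9] [104.1  90.3] ang 0.6
```

View pics/end.png

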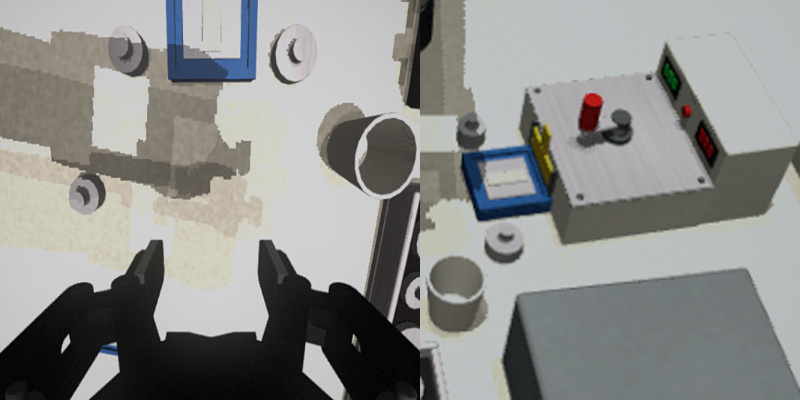

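The final picture shows the cassette flush against the tester at (507,183), the shutter up at (542,150), the weights still standing at (470,130) and (504,240), and the gripper clear.

```bash
python3 -c "
from cell import ticket
print(ticket.finish_job())"
```

```text
the job is handed in; nothing more can be done
None
```

The job is handed in: the crank is wound to its stop with the shutter up, and the blue cassette is fully home and square in the socket, with the gripper clear at 28 s; on the way I missed one knob grip, and one push slid over the cassette's top without visibly moving it.

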